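# Run down the wing nut of the sealing press

## Robot

A 7-joint arm with a two-finger parallel gripper is mounted at the origin on the work surface. World frame = base frame: x ahead of the robot, y to its left, z up, the work surface at z = 0. Lengths are in m, angles in degrees, forces in N, time in s.
With the tool pointing down it reaches from about 0.425 to 0.875 m from the base axis. Payload 4.7 kg.
Tool frame: the origin (TCP) lies at the centre of the arm's flange, where the gripper is bolted on; the fingertips stand 182 mm ahead of it and the grasp point (between the pads) lies 164 mm ahead of it; z points along the fingers, x is the direction in which the jaws open and shut, and the axes are right-handed (so a half turn about z gives the same grasp; the last joint's range is limited). The gripper opens to 87 mm and grips with 3 to 60 N. Pads are 19 mm wide; open, the fingers measure 117 mm over their backs; the gripper's body (75 mm by 190 mm) begins 51 mm behind the grasp point.
Start: joints at [72.428, 18.392, -4.016, 83.108, 1.295, 78.541, -3.26], TCP at [0.205, -0.617, 0.405] pointing down, gripper open.
Joint ranges: [-163.93, 163.93], [-17.29, 119.83], [-79.2, 71.16], [3.27, 140.29], [-89.18, 269.18], [5.43, 117.66], [-154.24, 154.24]. Speed limits (degrees/s): [147.25, 147.25, 180, 180, 180, 180, 180].

## Interface

Orientations are given as [roll, pitch, yaw] about the fixed x, y, z axes, in that order (R = Rz(yaw) Ry(pitch) Rx(roll)).
In Python, from cell import env gives the robot as it stands. The module is installed in compiled form; this text tells all that it offers.
- The arm moves only by the tool carry_out, never from a script. Its argument "increments" is a list of rows, each a list of 5 numbers: the shift along the world's x, y, z in m, then the turn about the world's z in degrees, then the gripper's target within -1 to 1 (shut at 1, half-way at 0, fully open at -1). In form: [[dx, dy, dz, spin, jaw], ...]. A call has 1 to 20 rows; each row is the pose to reach, as a shift and turn from the pose commanded when the call began; what a row does not reach only later rows make up. A row lasts 1/10 s, in which the tool goes at most 50 mm and 8.59 degrees, less where a joint would pass 70% of its speed; a pose out of reach is approached as far as the arm can. A call with a gripper value outside its range is refused whole. The fingers move at their own pace and stop on an object; "grip_force" is the grip in N (left out, the last holds). Time passes only in rows, so rows that repeat a pose let the fingers close. It gives the time, the measured TCP pose, the force and the opening at its end, in the units of the state.
- env.get_obs(): the state, without advancing time (a new reading comes with each control period).
- env.read_camera(name): name is "scene" or "top"; returns (picture, depth): 480x640x3 uint8, red, green, blue; 480x640 float32, m along the optical axis (not along the pixel's ray), 0 where there is no reading.
- env.get_calibration(name): a dict with "K" (3x3 intrinsics, pixels), "camera_from_world" (4x4, takes a point from world to camera coordinates). Camera axes: x right, y down, z forward; pixel columns grow to the right and rows downward; lengths in m; the calibration is good to about 2 mm. A picture is of the moment at which its call begins. get_calibration takes no time and is no camera call.
- env.sign_off(): hands the job in, once; it reports no verdict.
The state is a dict: "time_s": time; "qpos": joint angles; "joint_velocities": joint speeds; "effort": joint torques, N m; "tool_pos": TCP position; "tool_rot": TCP orientation; "force": force on the tool from outside, world axes, zero at the start; "wrist_torque": the same for the moment, N m; "grip_width": finger opening in m.
Only numpy, scipy, OpenCV 4.12 (cv2) and the standard library are available. Lean on these libraries where they do the work, as an engineer would, in place of code of your own. Each camera call takes 0.05 s, during which the arm holds its last target.

## Task

The red wing nut on top of the sealing press is loose. With a fingertip, push its wings round clockwise (seen from above) in repeated gentle strokes until it comes to its stop and the white pressure plate sits on the blue mat of the well block; do not pinch or grip the nut or force it against the stop, and leave the well block and everything else standing where it is.

Things in the scene. Friction and masses are not known exactly. Their poses are not given: they have to be found in the camera images.
- press: Sealing press bolted to the bench. Origin on the bench surface, on the vertical screw axis; z up. Grey base plate 220 (its x) x 170 (its y) x 12 mm centred there. On its +y side stands an aluminium column, 40 x 16 mm, 142 mm tall, its face 58 mm from the screw axis. Two level arms run from the column to the screw, one under the wings and one over them.
- lower_arm_top (a point): Point on the screw axis on the upper face of the press's lower arm, 94 mm above the bench. This arm is 34 mm wide and runs along the press's y from the column to 10 mm past the axis, below the wings.
- upper_arm_end (a point): Point on the screw axis on the upper face of the press's upper arm, 142 mm above the bench. This arm, 12 mm wide and 8 mm thick, runs over the wings from the column to the axis and ends in a boss of 8 mm radius. Wings pass below it; a finger coming from above cannot pass it, so a stroke runs from one side of the arm, round by the press's -y side, to the other.
- wing_top (a point): Point on the screw axis level with the wings' top edges; turns with the wing nut and sinks 6 mm a turn (129 mm above the bench at joint 0, 118 mm at the stop). Its x axis points along one wing, the other is opposite; z up. Two upright red wings, 7 mm thick, 20 mm tall from this level down, reach from the black hub (radius 10 to 13 mm) to 38 mm from the axis.
- wing_nut (a joint): Turn of the wing nut in rad; grows as it is turned clockwise seen from above (tightened). 11.0 is the stop, where the pressure plate sits on the mat; it starts 1.5 to 5.5. It stays where it is left; turning takes about 0.05 N m (about 2 N at the wings).
- block_center (a point): Yellow well block with a blue sealing mat on top, 127 x 85 x 44 mm, standing loose on the press's base plate under the white pressure plate; point at its centre. It is to stay where it is.
- vial_blue_center (a point): small clear vial with a blue cap standing on the press's base plate, 22 mm across, 42 mm tall; point at its centre. Bystander.
- vial_green_center (a point): small clear vial with a green cap standing on the press's base plate, 22 mm across, 42 mm tall; point at its centre. Bystander.
- tube_red_center (a point): white tube with a red cap standing on the bench, 40 mm across, 85 mm tall; point at its centre. Bystander.
- reagent_center (a point): amber bottle standing on the bench, 60 mm across, 110 mm tall; point at its centre. Bystander.
- tip_box_center (a point): white and yellow box of pipette tips on the bench, 120 x 82 x 56 mm; point at its centre. Bystander.
- marker_center (a point): black marker pen lying on the bench, 133 mm long, 14 mm thick; point near its middle. Bystander.

How it is judged:
By the outcome, as a careful person would: the job done as asked, in the order asked, and still so for the second after the job is handed in, with the robot touching nothing.
It also fails if it takes over 58 s, if anything falls off the work surface, if the arm or the gripper's body presses on something with over 40 N, if the wrist force passes 120 N, or if a joint passes its speed limit or range.

## Working session

There is one attempt and no reset: what is moved stays moved. The work goes in short steps, Python scripts to look and compute and a tool call to move; the robot and the scene stay as the last step left them, time stands still between calls to the robot, and variables do not carry over. Pictures are saved under pics/ and viewed, and the job is handed in when it is done.

Besides the shell and the picture viewer there is one more tool, called after "Request:" by a JSON object that holds its "name" and its "arguments", one argument or row to a line. carry_out: Moves the arm, as the interface text tells. Its arguments: {"type":"object","properties":{"increments":{"type":"array"},"grip_force":{"type":"number"}},"required":["increments"]}

```bash
mkdir -p pics; python3 - <<'E'
from cell import env
import cv2,numpy as np
o=env.get_obs();print({k:np.round(v,3) for k,v in o.items()})
for n in("scene","top"):
    p,d=env.read_camera(n);cv2.imwrite(f"pics/{n}0.png",p[:,:,::-1]);np.save(f"{n}d.npy",d);np.save(f"{n}p.npy",p)
    c=env.get_calibration(n);print(n,c["K"],np.round(c["camera_from_world"],4))
E
```

```text
{'time_s': np.float64(0.0), 'qpos': array([72.429, 18.44 , -4.016, 83.173,  1.294, 78.541, -3.259]), 'joint_velocities': array([-0.038, -0.109, -0.09 ,  0.07 ,  0.062, -0.082,  0.022]), 'effort': array([-1.0000e-03, -4.9129e+01, -4.0400e-01, -3.1253e+01, -6.4000e-02,
        4.4000e-02,  0.0000e+00]), 'tool_pos': array([ 0.205, -0.617,  0.404]), 'tool_rot': array([ 1.79995e+02,  1.09000e-01, -7.16180e+01]), 'force': array([-0.214, -0.584,  0.919]), 'wrist_torque': array([-0.005, -0.013, -0.006]), 'grip_width': np.float64(0.087)}
scene [[492.98120184   0.         324.5974265 ]
 [  0.         492.98120184 244.36646329]
 [  0.           0.           1.        ]] [[ 0.7936  0.6082  0.0192 -0.4319]
 [ 0.4182 -0.5222 -0.7433 -0.1203]
 [-0.442   0.5979 -0.6687  1.5096]
 [ 0.      0.      0.      1.    ]]
top [[614.16901775   0.         323.51986254]
 [  0.         614.16901775 236.13570446]
 [  0.           0.           1.        ]] [[-2.940e-02 -9.996e-01 -2.600e-03  1.580e-02]
 [-9.967e-01  2.950e-02 -7.630e-02  5.550e-01]
 [ 7.630e-02  4.000e-04 -9.971e-01  1.474e+00]
 [ 0.000e+00  0.000e+00  0.000e+00  1.000e+00]]
```

View pics/scene0.png

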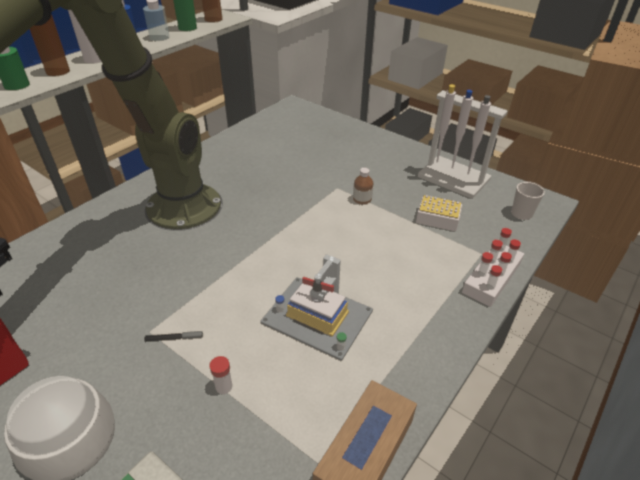

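View pics/top0.png

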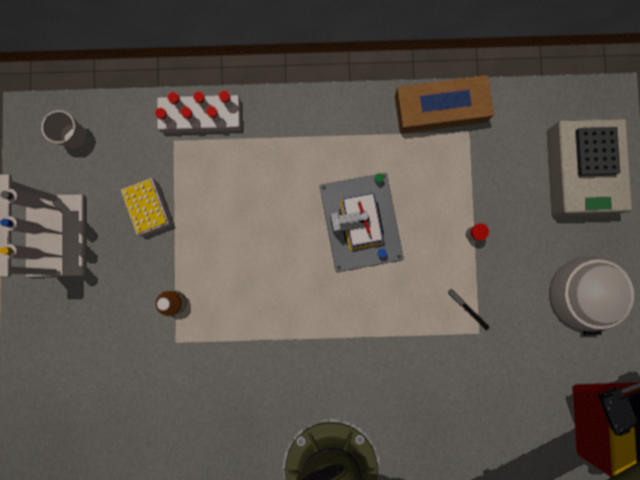

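```bash
cat > h.py <<'E'
import numpy as np,cv2
from cell import env
def cal(n):
    c=env.get_calibration(n);return np.array(c["K"]),np.array(c["camera_from_world"])
def cast(n,uv,z):
    K,T=cal(n);uv=np.atleast_2d(uv).astype(float)
    r=np.c_[uv,np.ones(len(uv))]@np.linalg.inv(K).T@T[:3,:3]
    o=-T[:3,:3].T@T[:3,3];return o+r*((z-o[2])/r[:,2])[:,None]
def proj(n,P):
    K,T=cal(n);q=(np.atleast_2d(P)@T[:3,:3].T+T[:3,3])@K.T;return q[:,:2]/q[:,2:]
def wmap(n,d):
    K,T=cal(n);v,u=np.mgrid[:480,:640]
    c=np.stack([(u-K[0,2])/K[0,0]*d,(v-K[1,2])/K[1,1]*d,d],-1)
    return (c-T[:3,3])@T[:3,:3]
E
python3 - <<'E'
from h import *
p=np.load('topp.npy');d=np.load('topd.npy');W=wmap('top',d)
hsv=cv2.cvtColor(p,cv2.COLOR_RGB2HSV)
sub=np.zeros((480,640),bool);sub[165:280,312:412]=1
# base plate: non-beige region, darker
m=(sub&(hsv[...,2]<135)).astype(np.uint8)*255
m=cv2.morphologyEx(m,cv2.MORPH_CLOSE,np.ones((15,15)))
cs,_=cv2.findContours(m,cv2.RETR_EXTERNAL,cv2.CHAIN_APPROX_NONE)
c=max(cs,key=cv2.contourArea);r=cv2.minAreaRect(c);print(r,cv2.contourArea(c))
b=cv2.boxPoints(r);P=cast('top',b,0.012);print(np.round(P,4));
print('sides',np.linalg.norm(P[1]-P[0]),np.linalg.norm(P[2]-P[1]),'ctr',P.mean(0))
for i in range(2):
    e=P[i+1]-P[i];print('dir',np.degrees(np.arctan2(e[1],e[0])))
print(W[222,345:350,2],W[200,330,2],W[222,363,2])
red=sub&((hsv[...,0]<8)|(hsv[...,0]>172))&(hsv[...,1]>120)
v,u=np.nonzero(red);print(len(u),u.mean(),v.mean(),W[red][:,2].round(3))
crop=p[165:280,312:412,::-1];cv2.imwrite('pics/topc0.png',cv2.resize(crop,None,fx=5.2,fy=5.2,interpolation=cv2.INTER_CUBIC))
s=np.load('scenep.npy');cv2.imwrite('pics/scenec0.png',cv2.resize(s[245:365,250:385,::-1],None,fx=5,fy=5,interpolation=cv2.INTER_CUBIC))
E
```

```text
((361.0396728515625, 222.12136840820312), (91.97059631347656, 70.90983581542969), 79.04593658447266) 6246.0
[[ 0.6859  0.0104  0.012 ]
 [ 0.7144 -0.1623  0.012 ]
 [ 0.4903 -0.1967  0.012 ]
 [ 0.4625 -0.0258  0.012 ]]
sides 0.17511466438495496 0.22665049788927372 ctr [ 0.5882713  -0.09358961  0.012     ]
dir -80.65166311706467
dir -171.2903916688591
[0.14360162 0.14653779 0.14173624 0.13553084 0.09398624] 0.016081103103067578 0.11732464899159606
68 364.0735294117647 218.1764705882353 [0.125 0.131 0.13  0.125 0.127 0.125 0.128 0.122 0.125 0.128 0.127 0.119
 0.126 0.13  0.125 0.129 0.128 0.132 0.127 0.123 0.123 0.128 0.127 0.13
 0.129 0.127 0.13  0.126 0.127 0.125 0.121 0.111 0.117 0.121 0.131 0.124
 0.13  0.126 0.124 0.126 0.131 0.112 0.123 0.121 0.124 0.091 0.121 0.123
 0.125 0.128 0.122 0.125 0.127 0.129 0.125 0.126 0.121 0.124 0.126 0.13
 0.123 0.123 0.131 0.128 0.124 0.127 0.124 0.121]
```

View pics/topc0.png

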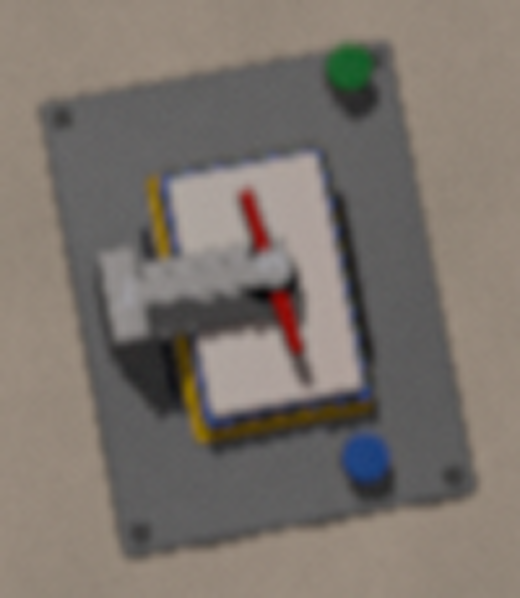

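View pics/scenec0.png

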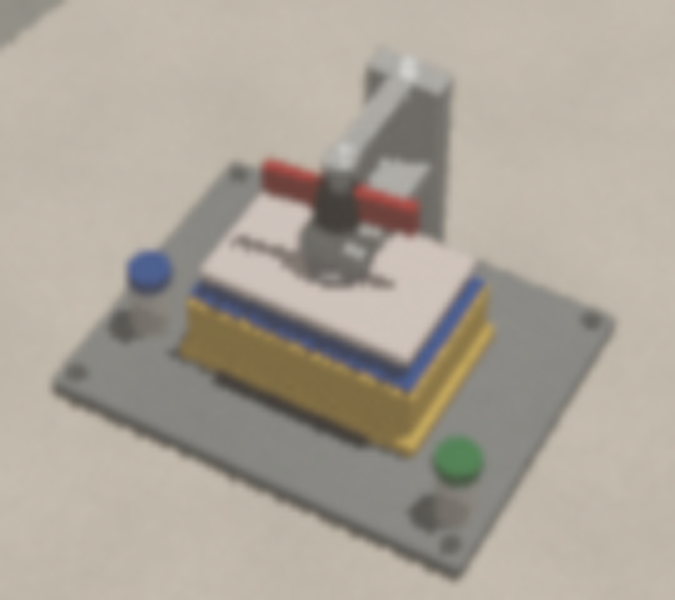

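```bash
cat > wing.py <<'E'
from h import *
def red(p,box):
    hsv=cv2.cvtColor(p,cv2.COLOR_RGB2HSV);s=np.zeros((480,640),bool);s[box[2]:box[3],box[0]:box[1]]=1
    return s&((hsv[...,0]<10)|(hsv[...,0]>170))&(hsv[...,1]>110)
def report(p,d,z=0.125):
    W=wmap('top',d);m=red(p,(312,412,165,280))
    v,u=np.nonzero(m);P=cast('top',np.c_[u,v],z)[:,:2];c=P.mean(0)
    vx,vy,x0,y0=cv2.fitLine(P.astype(np.float32),cv2.DIST_HUBER,0,1e-4,1e-4).ravel()
    t=(P-[x0,y0])@[vx,vy]
    print('red n',len(u),'line angle world',np.degrees(np.arctan2(vy,vx)),'ends',np.round([[x0+vx*q,y0+vy*q] for q in(t.min(),t.max())],4).tolist(),'z med',np.median(W[m][:,2]),'p75',np.percentile(W[m][:,2],75))
E
python3 - <<'E'
from wing import *
p=np.load('topp.npy');d=np.load('topd.npy');W=wmap('top',d)
report(p,d)
print('boss',cast('top',[[363.9,216]],.142), 'col top centre', cast('top',[[312+122/5.2,165+293/5.2]],.142))
# reference heights
hsv=cv2.cvtColor(p,cv2.COLOR_RGB2HSV)
sub=np.zeros((480,640),bool);sub[165:280,312:412]=1
up=sub&(W[...,2]>.136)&(hsv[...,1]<60);print('upper n',up.sum(),'z',np.median(W[up][:,2]))
v,u=np.nonzero(up);P=cast('top',np.c_[u,v],.142);print(P[:,1].min(),P[:,1].max())
vx,vy,x0,y0=cv2.fitLine(P[:,:2].astype(np.float32),cv2.DIST_HUBER,0,1e-4,1e-4).ravel();print('arm dir',np.degrees(np.arctan2(vy,vx)),x0,y0)
base=W[240:262,338:372,2];print('base z',np.median(base), 'bench',np.median(W[120:250,200:300,2]))
wh=sub&(hsv[...,2]>185)&(hsv[...,1]<40)&(W[...,2]<.1)&(W[...,2]>.04);print('white n',wh.sum(),np.median(W[wh][:,2]))
s=np.load('scenep.npy');sd=np.load('scened.npy');S=wmap('scene',sd);m=red(s,(290,345,260,310))
print('scene red',m.sum(),np.percentile(S[m][:,2],[5,50,95]),S[m][:,:2].mean(0))
E
```

```text
red n 73 line angle world 15.967248 ends [[0.5533, -0.1031], [0.6226, -0.0833]] z med 0.12548722316254368 p75 0.1280601397720462
boss [[ 0.58852056 -0.09249639  0.142     ]] col top centre [[ 0.5783723  -0.02838161  0.142     ]]
upper n 331 z 0.1430864736808855
-0.19024371391471984 0.0223899245858794
arm dir -75.54819 0.58562213 -0.068859465
base z 0.014739017794691604 bench 0.001116337070154
white n 0 nan
scene red 103 [0.11391611 0.12115954 0.12561756] [ 0.6003078  -0.09960856]
  return _methods._mean(a, axis=axis, dtype=dtype,
  ret = ret.dtype.type(ret / rcount)
```

Request:
{"name": "carry_out", "arguments": {
  "increments": [
    [0.025, 0.034, 0, 6, 1],
    [0.05, 0.068, 0, 12, 1],
    [0.075, 0.102, 0, 18, 1],
    [0.1, 0.136, 0, 24, 1],
    [0.125, 0.17, 0, 30, 1],
    [0.15, 0.204, 0, 36, 1],
    [0.175, 0.238, 0, 42, 1],
    [0.2, 0.272, 0, 48, 1],
    [0.225, 0.306, 0, 54, 1],
    [0.25, 0.34, 0, 60, 1],
    [0.275, 0.374, 0, 66, 1],
    [0.3, 0.408, 0, 72, 1],
    [0.325, 0.442, 0, 77, 1],
    [0.35, 0.476, 0, 82, 1],
    [0.375, 0.505, 0, 85, 1],
    [0.395, 0.53, 0, 87.6, 1],
    [0.414, 0.5515, 0, 87.6, 1],
    [0.414, 0.5515, 0, 87.6, 1],
    [0.414, 0.5515, 0, 87.6, 1]
  ]
}}

```text
time_s: 2.0
tool_pos: [0.6189, -0.065, 0.4041]
tool_rot: [-180.0, 0.1, 16.1]
force: [0.0, -0.6, 0.0]
grip_width: -0.0001
```

Request:
{"name": "carry_out", "arguments": {
  "increments": [
    [0, 0, -0.02, 0, 1],
    [0, 0, -0.04, 0, 1],
    [0, 0, -0.06, 0, 1],
    [0, 0, -0.07, 0, 1],
    [0, 0, -0.07, 0, 1]
  ]
}}

```text
time_s: 2.5
tool_pos: [0.6179, -0.0669, 0.3332]
tool_rot: [-180.0, 0.2, 15.9]
force: [-0.1, 0.0, 0.5]
grip_width: 0.0004
```

```bash
cat > look.py <<'E'
import sys
from wing import *
k=sys.argv[1]
p,d=env.read_camera('top');s,sd=env.read_camera('scene')
np.save('p.npy',p);np.save('d.npy',d)
a=cv2.resize(p[165:280,312:412,::-1],(400,460),interpolation=cv2.INTER_CUBIC)
b=cv2.resize(s[235:350,260:360,::-1],(400,460),interpolation=cv2.INTER_CUBIC)
cv2.imwrite(f'pics/l{k}.png',np.hstack([a,b]))
try: report(p,d)
except Exception as e: print(e)
o=env.get_obs();print(o['time_s'],np.round(o['tool_pos'],4),np.round(o['tool_rot'],1),'F',np.round(o['force'],2),'q7',np.round(o['qpos'],1))
E
python3 look.py 1
```

```text
OpenCV(4.12.0) /io/opencv/modules/imgproc/src/linefit.cpp:50: error: (-215:Assertion failed) count > 0 in function 'fitLine2D_wods'

2.6 [ 0.6189 -0.0661  0.3355] [180.   -0.   15.9] F [-0.12  0.54 -0.09] q7 [ 32.7  21.2 -36.3  91.4  13.1  71.6  10.1]wing.py:7: RuntimeWarning: Mean of empty slice.
  v,u=np.nonzero(m);P=cast('top',np.c_[u,v],z)[:,:2];c=P.mean(0)
  ret = um.true_divide(
```

View pics/l1.png

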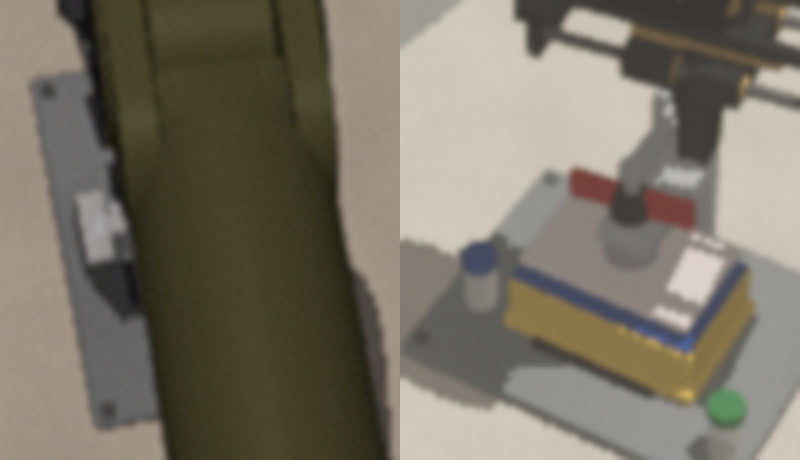

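```bash
cat > stroke.py <<'E'
import numpy as np
A=np.array([.5883,-.0930])
def R(a): a=np.radians(a);return np.array([[np.cos(a),-np.sin(a)],[np.sin(a),np.cos(a)]])
def ctr(b,gap=0,dl=0):
    return A+R(b)@(np.array([22,3.5+gap])/1e3+R(dl)@np.array([15,9.5])/1e3)
def lag(b): return np.interp(-b,[20,165],[0,27])
E
python3 - <<'E'
from stroke import *
c0=np.array([.6189,-.0655]);y0=16
L=[]
for b in np.arange(16,-167,-5.0):
    d=ctr(b,0,lag(b))-c0;L.append([round(d[0],4),round(d[1],4),0,round(b+lag(b)-y0,1),1])
print(len(L));print(L)
E
```

```text
37
[[np.float64(0.0014), np.float64(-0.0048), 0, np.float64(0.0), 1], [np.float64(0.0032), np.float64(-0.0077), 0, np.float64(-5.0), 1], [np.float64(0.0048), np.float64(-0.0107), 0, np.float64(-10.0), 1], [np.float64(0.0062), np.float64(-0.0139), 0, np.float64(-15.0), 1], [np.float64(0.0072), np.float64(-0.0171), 0, np.float64(-20.0), 1], [np.float64(0.008), np.float64(-0.0204), 0, np.float64(-25.0), 1], [np.float64(0.0084), np.float64(-0.0238), 0, np.float64(-30.0), 1], [np.float64(0.0086), np.float64(-0.0273), 0, np.float64(-35.0), 1], [np.float64(0.0085), np.float64(-0.0304), 0, np.float64(-39.3), 1], [np.float64(0.008), np.float64(-0.0335), 0, np.float64(-43.3), 1], [np.float64(0.0073), np.float64(-0.0366), 0, np.float64(-47.4), 1], [np.float64(0.0064), np.float64(-0.0396), 0, np.float64(-51.5), 1], [np.float64(0.0053), np.float64(-0.0425), 0, np.float64(-55.5), 1], [np.float64(0.0039), np.float64(-0.0453), 0, np.float64(-59.6), 1], [np.float64(0.0023), np.float64(-0.0479), 0, np.float64(-63.7), 1], [np.float64(0.0005), np.float64(-0.0504), 0, np.float64(-67.7), 1], [np.float64(-
[... 744 characters left out ...]
, [np.float64(-0.0316), np.float64(-0.0649), 0, np.float64(-116.6), 1], [np.float64(-0.0346), np.float64(-0.0646), 0, np.float64(-120.6), 1], [np.float64(-0.0375), np.float64(-0.0641), 0, np.float64(-124.7), 1], [np.float64(-0.0404), np.float64(-0.0633), 0, np.float64(-128.8), 1], [np.float64(-0.0432), np.float64(-0.0622), 0, np.float64(-132.8), 1], [np.float64(-0.0459), np.float64(-0.061), 0, np.float64(-136.9), 1], [np.float64(-0.0485), np.float64(-0.0596), 0, np.float64(-141.0), 1], [np.float64(-0.0509), np.float64(-0.0579), 0, np.float64(-145.0), 1], [np.float64(-0.0532), np.float64(-0.0561), 0, np.float64(-149.1), 1], [np.float64(-0.0553), np.float64(-0.0541), 0, np.float64(-153.2), 1]]
```

Request:
{"name": "carry_out", "arguments": {
  "increments": [
    [0, 0, -0.015, 0, 1],
    [0, 0, -0.03, 0, 1],
    [0, 0, -0.042, 0, 1],
    [0, 0, -0.048, 0, 1],
    [0, 0, -0.048, 0, 1]
  ]
}}

```text
time_s: 3.1
tool_pos: [0.6184, -0.0654, 0.2851]
tool_rot: [-179.9, 0.1, 16.0]
force: [0.3, 0.7, -0.3]
grip_width: 0.0003
```

Request:
{"name": "carry_out", "arguments": {
  "increments": [
    [0.0007, -0.0024, 0, 0, 1],
    [0.0014, -0.0048, 0, 0, 1],
    [0.003, -0.008, 0, -5, 1],
    [0.005, -0.011, 0, -10, 1],
    [0.006, -0.014, 0, -15, 1],
    [0.007, -0.017, 0, -20, 1],
    [0.008, -0.02, 0, -25, 1],
    [0.0085, -0.024, 0, -30, 1],
    [0.0085, -0.027, 0, -35, 1]
  ]
}}

```text
time_s: 4.0
tool_pos: [0.6277, -0.0918, 0.2871]
tool_rot: [-179.9, -0.0, -19.2]
force: [0.9, 2.2, -2.0]
grip_width: 0.0005
```

```bash
python3 look.py 2 2>/dev/null
```

```text
OpenCV(4.12.0) /io/opencv/modules/imgproc/src/linefit.cpp:50: error: (-215:Assertion failed) count > 0 in function 'fitLine2D_wods'

4.1 [ 0.6277 -0.0923  0.2872] [-180.   -0.  -19.] F [ 0.66  0.76 -0.62] q7 [ 28.8  23.6 -28.8  92.7  12.1  66.7 -21.8]
```

View pics/l2.png

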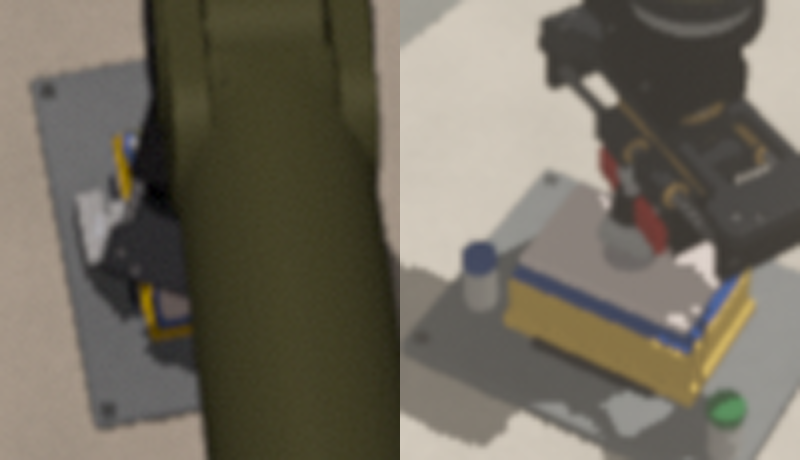

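```bash
cat >> stroke.py <<'E'
def tab(c0,y0,bs,f=None):
    for b in bs:
        d=ctr(b,0,lag(b))-c0;print([round(float(d[0]),4),round(float(d[1]),4),0,round(float(b+lag(b)-y0),1),1],end=', ')
    print()
E
python3 - <<'E'
from stroke import *
c0=np.array([.6189+.0085,-.0655-.027])
tab(c0,-19,np.arange(-24,-122,-5.0))
E
```

```text
[-0.0, -0.0034, 0, -4.3, 1], [-0.0005, -0.0065, 0, -8.3, 1], [-0.0012, -0.0096, 0, -12.4, 1], [-0.0021, -0.0126, 0, -16.5, 1], [-0.0032, -0.0155, 0, -20.5, 1], [-0.0046, -0.0183, 0, -24.6, 1], [-0.0062, -0.0209, 0, -28.7, 1], [-0.008, -0.0234, 0, -32.7, 1], [-0.01, -0.0258, 0, -36.8, 1], [-0.0122, -0.028, 0, -40.9, 1], [-0.0145, -0.03, 0, -44.9, 1], [-0.017, -0.0318, 0, -49.0, 1], [-0.0197, -0.0334, 0, -53.1, 1], [-0.0224, -0.0347, 0, -57.2, 1], [-0.0252, -0.0359, 0, -61.2, 1], [-0.0281, -0.0368, 0, -65.3, 1], [-0.0311, -0.0374, 0, -69.4, 1], [-0.0341, -0.0378, 0, -73.4, 1], [-0.0371, -0.038, 0, -77.5, 1], [-0.0401, -0.0379, 0, -81.6, 1],
```

Request:
{"name": "carry_out", "arguments": {
  "increments": [
    [0, -0.0035, 0, -4, 1],
    [-0.0005, -0.0065, 0, -8, 1],
    [-0.001, -0.0095, 0, -12, 1],
    [-0.002, -0.0125, 0, -16, 1],
    [-0.003, -0.0155, 0, -20, 1],
    [-0.0045, -0.0185, 0, -24, 1],
    [-0.006, -0.021, 0, -28, 1],
    [-0.008, -0.0235, 0, -32, 1],
    [-0.01, -0.026, 0, -36, 1],
    [-0.012, -0.028, 0, -41, 1],
    [-0.0145, -0.03, 0, -45, 1],
    [-0.017, -0.032, 0, -49, 1],
    [-0.0195, -0.0335, 0, -53, 1],
    [-0.0225, -0.0345, 0, -57, 1],
    [-0.025, -0.036, 0, -61, 1],
    [-0.028, -0.037, 0, -65, 1],
    [-0.031, -0.0375, 0, -69, 1],
    [-0.034, -0.038, 0, -73, 1],
    [-0.037, -0.038, 0, -77, 1],
    [-0.04, -0.038, 0, -81, 1]
  ]
}}

```text
time_s: 6.1
tool_pos: [0.5881, -0.1304, 0.2877]
tool_rot: [-179.8, -0.0, -100.0]
force: [1.0, 1.0, -0.5]
grip_width: 0.0006
```

```bash
python3 look.py 3 2>/dev/null;python3 - <<'E'
from stroke import *
c0=np.array([.6189+.0085-.04,-.0655-.027-.038])
tab(c0,-100,np.arange(-124,-170,-5.0))
E
```

```text
OpenCV(4.12.0) /io/opencv/modules/imgproc/src/linefit.cpp:50: error: (-215:Assertion failed) count > 0 in function 'fitLine2D_wods'

6.2 [ 0.5878 -0.1305  0.2877] [-179.9   -0.   -99.9] F [0.76 0.79 0.48] q7 [ 22.9  18.1 -15.4  97.9   5.3  64.6 -93.9]
[-0.0031, 0.0004, 0, -4.6, 1], [-0.006, 0.0009, 0, -8.7, 1], [-0.0089, 0.0017, 0, -12.8, 1], [-0.0117, 0.0028, 0, -16.8, 1], [-0.0144, 0.004, 0, -20.9, 1], [-0.017, 0.0054, 0, -25.0, 1], [-0.0194, 0.0071, 0, -29.0, 1], [-0.0217, 0.0089, 0, -33.1, 1], [-0.0238, 0.0109, 0, -37.2, 1], [-0.026, 0.0131, 0, -42.0, 1],
```

View pics/l3.png

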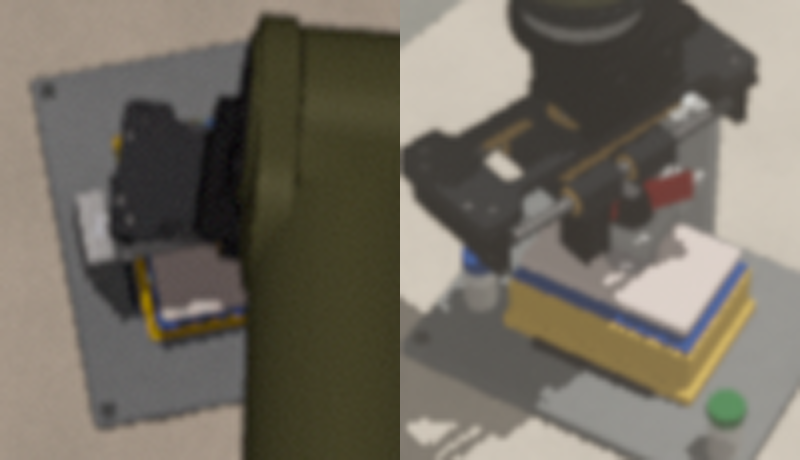

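Request:
{"name": "carry_out", "arguments": {
  "increments": [
    [-0.003, 0.0005, 0, -4, 1],
    [-0.006, 0.001, 0, -8, 1],
    [-0.009, 0.0015, 0, -12, 1],
    [-0.0115, 0.003, 0, -16, 1],
    [-0.0145, 0.004, 0, -21, 1],
    [-0.017, 0.0055, 0, -25, 1],
    [-0.0195, 0.007, 0, -29, 1],
    [-0.0215, 0.009, 0, -33, 1],
    [-0.024, 0.011, 0, -37, 1],
    [-0.026, 0.013, 0, -42, 1],
    [-0.025, 0.01, 0, -42, 1],
    [-0.023, 0.006, 0, -42, 1],
    [-0.023, 0.006, 0.02, -42, 1],
    [-0.023, 0.006, 0.05, -42, 1],
    [-0.023, 0.006, 0.07, -42, 1],
    [-0.023, 0.006, 0.07, -42, 1]
  ]
}}

```text
time_s: 7.8
tool_pos: [0.5656, -0.125, 0.3603]
tool_rot: [-179.7, 0.2, -141.9]
force: [0.4, 0.4, -0.3]
grip_width: 0.0004
```

```bash
python3 look.py 4 2>/dev/null
```

```text
red n 13 line angle world 27.872099 ends [[0.5537, -0.1041], [0.5626, -0.0994]] z med 0.12586974545329715 p75 0.26483839752814403
7.9 [ 0.5645 -0.1247  0.3567] [-180.    -0.  -141.9] F [-0.01 -0.19 -0.48] q7 [  18.8   11.7  -10.3   97.1    2.2   71.4 -133.9]
```

View pics/l4.png

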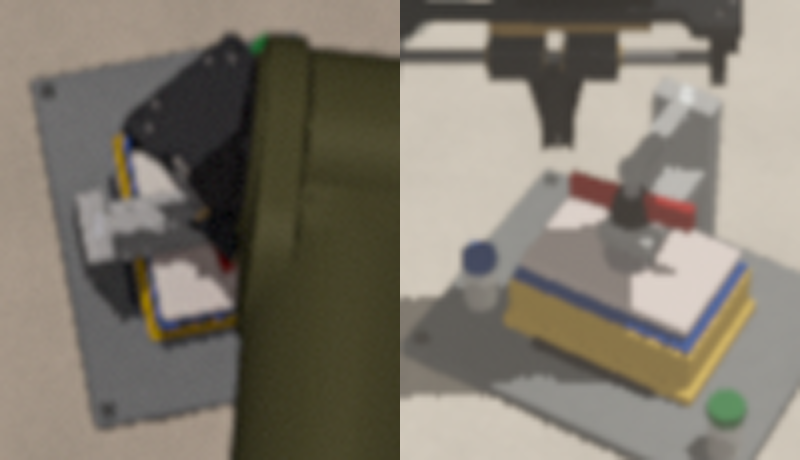

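```bash
cat > ang.py <<'E'
from wing import *
def ang(s,zt):
    m=red(s,(285,345,255,315))
    v,u=np.nonzero(m);P=cast('scene',np.c_[u,v],zt)[:,:2]
    # mid-height fit
    vx,vy,x0,y0=cv2.fitLine(P.astype(np.float32),cv2.DIST_HUBER,0,1e-4,1e-4).ravel()
    return len(u),np.degrees(np.arctan2(vy,vx)),x0,y0,v.mean()
if __name__=='__main__':
    print(ang(np.load('scenep.npy'),.116));s,_=env.read_camera('scene');print(ang(s,.113))
E
python3 ang.py;python3 - <<'E'
from stroke import *
c0=np.array([.5884-.0010-.023,-.1305+.006])
print(ctr(14,6,0)-c0, 14+142)
c1=ctr(14,6,0); print(c1); tab(c1,14,np.arange(14,-82,-5.0))
E
```

```text
(103, np.float32(15.3133955), np.float32(0.5902908), np.float32(-0.09110883), np.float64(283.5242718446602))
(105, np.float32(16.14818), np.float32(0.5968463), np.float32(-0.09060833), np.float64(285.0285714285714))
[0.05520443 0.05888673] 156
[ 0.61960443 -0.06561327]
[0.0015, -0.0058, 0, 0.0, 1], [0.0032, -0.0088, 0, -5.0, 1], [0.0047, -0.0118, 0, -10.0, 1], [0.0059, -0.015, 0, -15.0, 1], [0.0069, -0.0183, 0, -20.0, 1], [0.0075, -0.0217, 0, -25.0, 1], [0.0078, -0.0251, 0, -30.0, 1], [0.0079, -0.0285, 0, -34.8, 1], [0.0076, -0.0316, 0, -38.9, 1], [0.0071, -0.0347, 0, -43.0, 1], [0.0063, -0.0377, 0, -47.0, 1], [0.0053, -0.0406, 0, -51.1, 1], [0.004, -0.0435, 0, -55.2, 1], [0.0026, -0.0462, 0, -59.2, 1], [0.0009, -0.0488, 0, -63.3, 1], [-0.001, -0.0513, 0, -67.4, 1], [-0.0031, -0.0536, 0, -71.4, 1], [-0.0053, -0.0557, 0, -75.5, 1], [-0.0077, -0.0576, 0, -79.6, 1], [-0.0103, -0.0593, 0, -83.6, 1],
```

Request:
{"name": "carry_out", "arguments": {
  "increments": [
    [0.003, 0.003, 0, 8, 1],
    [0.006, 0.006, 0, 16, 1],
    [0.009, 0.009, 0, 24, 1],
    [0.012, 0.012, 0, 32, 1],
    [0.015, 0.015, 0, 40, 1],
    [0.018, 0.018, 0, 48, 1],
    [0.021, 0.021, 0, 56, 1],
    [0.024, 0.024, 0, 64, 1],
    [0.027, 0.027, 0, 72, 1],
    [0.03, 0.03, 0, 80, 1],
    [0.033, 0.034, 0, 88, 1],
    [0.036, 0.038, 0, 96, 1],
    [0.039, 0.042, 0, 104, 1],
    [0.042, 0.046, 0, 112, 1],
    [0.045, 0.05, 0, 120, 1],
    [0.048, 0.053, 0, 128, 1],
    [0.051, 0.056, 0, 136, 1],
    [0.0545, 0.059, 0, 144, 1],
    [0.0545, 0.059, 0, 152, 1],
    [0.0545, 0.059, 0, 158, 1]
  ]
}}

```text
time_s: 9.95
tool_pos: [0.6186, -0.0653, 0.3547]
tool_rot: [-179.9, 0.2, 16.4]
force: [-1.2, 0.9, 0.7]
grip_width: 0.0003
```

Request:
{"name": "carry_out", "arguments": {
  "increments": [
    [0, 0, -0.02, 0, 1],
    [0, 0, -0.04, 0, 1],
    [0, 0, -0.055, 0, 1],
    [0, 0, -0.065, 0, 1],
    [0, 0, -0.07, 0, 1],
    [0, 0, -0.07, 0, 1]
  ]
}}

```text
time_s: 10.55
tool_pos: [0.6188, -0.0653, 0.286]
tool_rot: [-180.0, 0.1, 16.0]
force: [-0.1, -0.0, 0.5]
grip_width: 0.0003
```

Stroke 2, same path as stroke 1.

Request:
{"name": "carry_out", "arguments": {
  "increments": [
    [0.0007, -0.0024, 0, 0, 1],
    [0.0014, -0.0048, 0, 0, 1],
    [0.003, -0.008, 0, -5, 1],
    [0.005, -0.011, 0, -10, 1],
    [0.006, -0.014, 0, -15, 1],
    [0.007, -0.017, 0, -20, 1],
    [0.008, -0.02, 0, -25, 1],
    [0.0085, -0.024, 0, -30, 1],
    [0.0085, -0.027, 0, -35, 1],
    [0.0085, -0.0305, 0, -39, 1],
    [0.008, -0.0335, 0, -43, 1],
    [0.0075, -0.0365, 0, -47, 1],
    [0.0065, -0.0395, 0, -51, 1],
    [0.0055, -0.0425, 0, -55, 1]
  ]
}}

```text
time_s: 11.95
tool_pos: [0.6248, -0.1071, 0.2875]
tool_rot: [-179.9, -0.0, -39.1]
force: [0.2, 1.3, -1.1]
grip_width: 0.0003
```

Request:
{"name": "carry_out", "arguments": {
  "increments": [
    [-0.0015, -0.003, 0, -4, 1],
    [-0.003, -0.0055, 0, -8, 1],
    [-0.005, -0.008, 0, -12, 1],
    [-0.007, -0.0105, 0, -16, 1],
    [-0.009, -0.0125, 0, -21, 1],
    [-0.0115, -0.0145, 0, -25, 1],
    [-0.014, -0.0165, 0, -29, 1],
    [-0.0165, -0.018, 0, -33, 1],
    [-0.0195, -0.019, 0, -37, 1],
    [-0.022, -0.0205, 0, -41, 1],
    [-0.025, -0.0215, 0, -45, 1],
    [-0.028, -0.022, 0, -49, 1],
    [-0.031, -0.0225, 0, -53, 1],
    [-0.034, -0.0225, 0, -57, 1],
    [-0.037, -0.0225, 0, -61, 1]
  ]
}}

```text
time_s: 13.45
tool_pos: [0.5882, -0.1304, 0.2879]
tool_rot: [-179.8, 0.0, -100.2]
force: [1.2, 0.3, 0.1]
grip_width: 0.0007
```

```bash
python3 look.py 5 2>/dev/null
```

```text
OpenCV(4.12.0) /io/opencv/modules/imgproc/src/linefit.cpp:50: error: (-215:Assertion failed) count > 0 in function 'fitLine2D_wods'

13.55 [ 0.5879 -0.1305  0.2879] [-179.8   -0.  -100. ] F [ 0.71  0.72 -0.24] q7 [ 18.6  17.7 -10.2  98.1   3.4  64.4 -92.7]
```

View pics/l5.png

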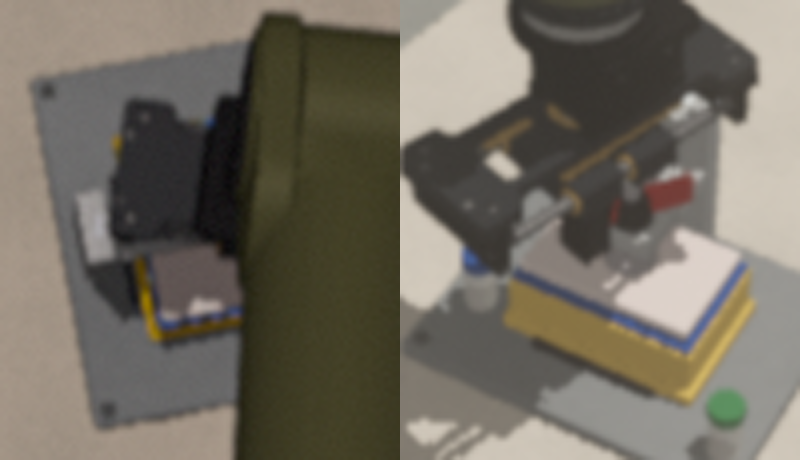

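Same as stroke 1, with the wing a pixel lower. Finish the stroke.

Request:
{"name": "carry_out", "arguments": {
  "increments": [
    [-0.003, 0.0005, 0, -4, 1],
    [-0.006, 0.001, 0, -8, 1],
    [-0.009, 0.0015, 0, -12, 1],
    [-0.0115, 0.003, 0, -16, 1],
    [-0.0145, 0.004, 0, -21, 1],
    [-0.017, 0.0055, 0, -25, 1],
    [-0.0195, 0.007, 0, -29, 1],
    [-0.0215, 0.009, 0, -33, 1],
    [-0.024, 0.011, 0, -37, 1],
    [-0.026, 0.013, 0, -42, 1],
    [-0.025, 0.01, 0, -42, 1],
    [-0.023, 0.006, 0, -42, 1],
    [-0.023, 0.006, 0.02, -42, 1],
    [-0.023, 0.006, 0.05, -42, 1],
    [-0.023, 0.006, 0.07, -42, 1],
    [-0.023, 0.006, 0.07, -42, 1]
  ]
}}

```text
time_s: 15.15
tool_pos: [0.5657, -0.125, 0.3604]
tool_rot: [-179.7, 0.2, -141.9]
force: [0.5, -0.5, -0.5]
grip_width: 0.0004
```

```bash
python3 look.py 6 2>/dev/null;python3 ang.py
```

```text
red n 16 line angle world 31.53682 ends [[0.5535, -0.1038], [0.5648, -0.0969]] z med 0.124189672819329 p75 0.2616693869512604
15.25 [ 0.5645 -0.1247  0.3567] [-180.   -0. -142.] F [-1.04 -0.2   0.21] q7 [  14.3   11.5   -5.1   97.3    1.1   71.3 -133. ]
(103, np.float32(15.3133955), np.float32(0.5902908), np.float32(-0.09110883), np.float64(283.5242718446602))
(105, np.float32(16.349134), np.float32(0.59674436), np.float32(-0.09337405), np.float64(285.9809523809524))
```

View pics/l6.png

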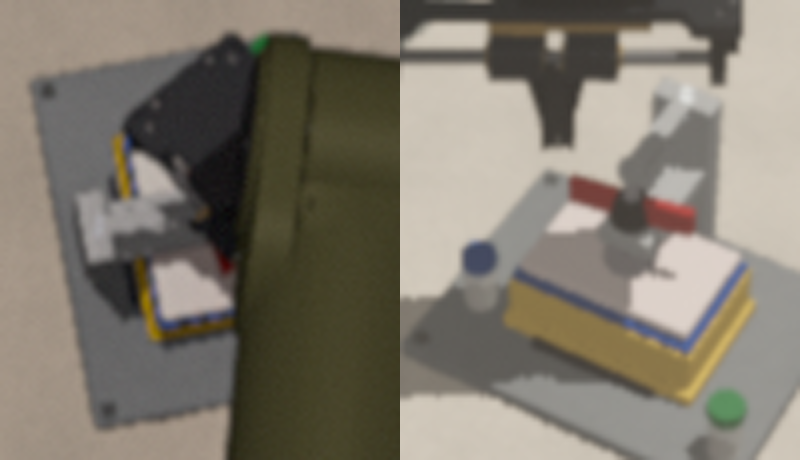

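Request:
{"name": "carry_out", "arguments": {
  "increments": [
    [0.003, 0.003, 0, 8, 1],
    [0.006, 0.006, 0, 16, 1],
    [0.009, 0.009, 0, 24, 1],
    [0.012, 0.012, 0, 32, 1],
    [0.015, 0.015, 0, 40, 1],
    [0.018, 0.018, 0, 48, 1],
    [0.021, 0.021, 0, 56, 1],
    [0.024, 0.024, 0, 64, 1],
    [0.027, 0.027, 0, 72, 1],
    [0.03, 0.03, 0, 80, 1],
    [0.033, 0.034, 0, 88, 1],
    [0.036, 0.038, 0, 96, 1],
    [0.039, 0.042, 0, 104, 1],
    [0.042, 0.046, 0, 112, 1],
    [0.045, 0.05, 0, 120, 1],
    [0.048, 0.053, 0, 128, 1],
    [0.051, 0.056, 0, 136, 1],
    [0.0545, 0.059, 0, 144, 1],
    [0.0545, 0.059, 0, 152, 1],
    [0.0545, 0.059, 0, 158, 1]
  ]
}}

```text
time_s: 17.3
tool_pos: [0.6186, -0.0653, 0.3547]
tool_rot: [-179.9, 0.2, 16.3]
force: [0.4, -0.3, 0.7]
grip_width: 0.0004
```

Request:
{"name": "carry_out", "arguments": {
  "increments": [
    [0, 0, -0.02, 0, 1],
    [0, 0, -0.04, 0, 1],
    [0, 0, -0.055, 0, 1],
    [0, 0, -0.065, 0, 1],
    [0, 0, -0.071, 0, 1],
    [0, 0, -0.071, 0, 1]
  ]
}}

```text
time_s: 17.9
tool_pos: [0.6187, -0.0653, 0.2848]
tool_rot: [-180.0, 0.1, 16.0]
force: [0.1, 0.2, 0.1]
grip_width: 0.0
```

Request:
{"name": "carry_out", "arguments": {
  "increments": [
    [0.0007, -0.0024, 0, 0, 1],
    [0.0014, -0.0048, 0, 0, 1],
    [0.003, -0.008, 0, -5, 1],
    [0.005, -0.011, 0, -10, 1],
    [0.006, -0.014, 0, -15, 1],
    [0.007, -0.017, 0, -20, 1],
    [0.008, -0.02, 0, -25, 1],
    [0.0085, -0.024, 0, -30, 1],
    [0.0085, -0.027, 0, -35, 1],
    [0.0085, -0.0305, 0, -39, 1],
    [0.008, -0.0335, 0, -43, 1],
    [0.0075, -0.0365, 0, -47, 1]
  ]
}}

```text
time_s: 19.1
tool_pos: [0.6268, -0.1012, 0.2864]
tool_rot: [-179.9, -0.0, -31.1]
force: [0.7, 2.7, -0.2]
grip_width: 0.0002
```

```bash
python3 - <<'E'
from stroke import *
c0=np.array([.6189+.0075,-.0655-.0365])
tab(c0,-31,np.arange(-34,-110,-2.5))
E
```

```text
[-0.0002, -0.0001, 0, -0.4, 1], [-0.0006, -0.0016, 0, -2.4, 1], [-0.0011, -0.0031, 0, -4.5, 1], [-0.0016, -0.0045, 0, -6.5, 1], [-0.0022, -0.006, 0, -8.5, 1], [-0.0029, -0.0074, 0, -10.6, 1], [-0.0036, -0.0088, 0, -12.6, 1], [-0.0044, -0.0101, 0, -14.6, 1], [-0.0052, -0.0114, 0, -16.7, 1], [-0.0061, -0.0127, 0, -18.7, 1], [-0.007, -0.0139, 0, -20.7, 1], [-0.008, -0.0151, 0, -22.8, 1], [-0.009, -0.0163, 0, -24.8, 1], [-0.0101, -0.0174, 0, -26.8, 1], [-0.0112, -0.0185, 0, -28.9, 1], [-0.0124, -0.0195, 0, -30.9, 1], [-0.0135, -0.0205, 0, -32.9, 1], [-0.0148, -0.0214, 0, -35.0, 1], [-0.016, -0.0223, 0, -37.0, 1], [-0.0173, -0.0231, 0, -39.0, 1], [-0.0187, -0.0239, 0, -41.1, 1], [-0.02, -0.0246, 0, -43.1, 1], [-0.0214, -0.0252, 0, -45.2, 1], [-0.0228, -0.0258, 0, -47.2, 1], [-0.0242, -0.0264, 0, -49.2, 1], [-0.0257, -0.0268, 0, -51.3, 1], [-0.0271, -0.0273, 0, -53.3, 1], [-0.0286, -0.0276, 0, -55.3, 1], [-0.0301, -0.0279, 0, -57.4, 1], [-0.0316, -0.0282, 0, -59.4, 1], [-0.0331, -0.0283, 0, -61.4, 1],
```

Request:
{"name": "carry_out", "arguments": {
  "increments": [
    [-0.0006, -0.0016, 0, -2.4, 1],
    [-0.0011, -0.003, 0, -4.5, 1],
    [-0.0016, -0.0045, 0, -6.5, 1],
    [-0.0022, -0.006, 0, -8.5, 1],
    [-0.0029, -0.0074, 0, -10.5, 1],
    [-0.0036, -0.0088, 0, -12.5, 1],
    [-0.0044, -0.01, 0, -14.5, 1],
    [-0.0052, -0.0114, 0, -16.5, 1],
    [-0.006, -0.0127, 0, -18.5, 1],
    [-0.007, -0.014, 0, -20.5, 1],
    [-0.008, -0.015, 0, -22.5, 1],
    [-0.009, -0.0163, 0, -25, 1],
    [-0.01, -0.0174, 0, -27, 1]
  ]
}}

```text
time_s: 20.4
tool_pos: [0.6171, -0.1187, 0.2867]
tool_rot: [-179.9, -0.0, -58.1]
force: [0.9, 1.9, -0.3]
grip_width: 0.0006
```

```bash
python3 look.py 7 2>/dev/null
```

```text
OpenCV(4.12.0) /io/opencv/modules/imgproc/src/linefit.cpp:50: error: (-215:Assertion failed) count > 0 in function 'fitLine2D_wods'

20.5 [ 0.617  -0.1189  0.2867] [-1.799e+02 -1.000e-01 -5.800e+01] F [0.67 2.21 0.18] q7 [ 17.7  20.7 -11.3  94.2   4.3  65.3 -52.7]
```

View pics/l7.png

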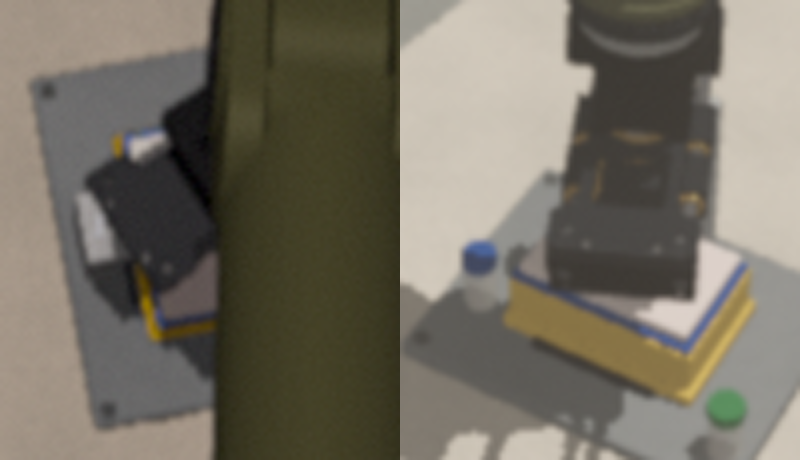

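Request:
{"name": "carry_out", "arguments": {
  "increments": [
    [-0.0012, -0.0011, 0, -2, 1],
    [-0.0024, -0.0021, 0, -4, 1],
    [-0.0035, -0.0031, 0, -6, 1],
    [-0.0048, -0.004, 0, -8, 1]
  ]
}}

```text
time_s: 20.9
tool_pos: [0.6122, -0.1229, 0.2866]
tool_rot: [-179.9, -0.0, -66.0]
force: [2.5, 2.0, -0.8]
grip_width: 0.0002
```

Request:
{"name": "carry_out", "arguments": {
  "increments": [
    [-0.0006, -0.0005, 0, -1, 1],
    [-0.0012, -0.0009, 0, -2, 1],
    [-0.0018, -0.0013, 0, -3, 1]
  ]
}}

```text
time_s: 21.2
tool_pos: [0.6109, -0.1239, 0.2866]
tool_rot: [-179.8, -0.1, -69.0]
force: [5.4, 2.8, -0.8]
grip_width: 0.0006
```

```bash
python3 - <<'E'
from wing import *
for i in range(3):
    env.read_camera('scene');o=env.get_obs();print(np.round(o['tool_pos'],4),np.round(o['force'],2),np.round(o['wrist_torque'],2))
E
```

```text
[ 0.6109 -0.1239  0.2866] [ 4.92  3.39 -0.01] [ 0.58 -1.04 -0.05]
[ 0.6109 -0.1239  0.2866] [ 4.78  2.36 -1.06] [ 0.55 -1.08 -0.05]
[ 0.6109 -0.1239  0.2866] [ 5.5   3.02 -0.46] [ 0.54 -1.17 -0.06]
```

Request:
{"name": "carry_out", "arguments": {
  "increments": [
    [0.004, 0.0005, 0, 0, 1],
    [0.008, 0.001, 0, 0, 1],
    [0.008, 0.001, 0.02, 0, 1],
    [0.008, 0.001, 0.05, 0, 1],
    [0.008, 0.001, 0.08, 0, 1],
    [0, -0.04, 0.1, 0, 1],
    [0, -0.08, 0.12, 0, 1],
    [0, -0.12, 0.12, 0, 1],
    [0, -0.16, 0.12, 0, 1],
    [0, -0.2, 0.12, 0, 1],
    [0, -0.24, 0.12, 0, 1],
    [0, -0.26, 0.12, 0, 1],
    [0, -0.26, 0.12, 0, 1]
  ]
}}

```text
time_s: 22.65
tool_pos: [0.6075, -0.39, 0.4043]
tool_rot: [179.7, -0.0, -69.4]
force: [-0.5, -0.2, 0.1]
grip_width: 0.0004
```

```bash
python3 look.py 8 2>/dev/null;python3 - <<'E'
from wing import *
s,sd=env.read_camera('scene');S=wmap('scene',sd);m=red(s,(285,345,255,315));print('scene red z',m.sum(),np.percentile(S[m][:,2],[5,50,95]))
E
```

```text
red n 35 line angle world -79.25379 ends [[0.5893, -0.1048], [0.5938, -0.1286]] z med 0.11635448346508978 p75 0.11823075278137621
22.75 [ 0.6095 -0.385   0.4049] [ 1.799e+02  1.000e-01 -6.910e+01] F [ 1.36  0.08 -0.32] q7 [ 32.   27.2  -2.7  71.2   1.2  81.8 -39.7]
scene red z 68 [0.10671148 0.11500643 0.11879463]
```

View pics/l8.png

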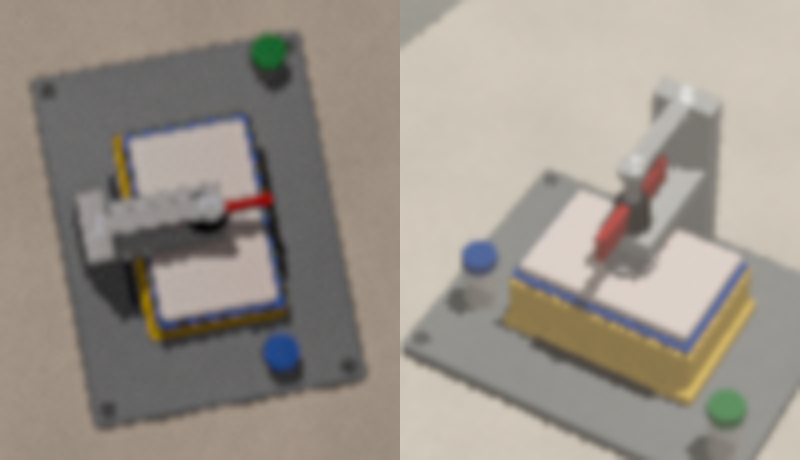

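```bash
python3 - <<'E'
from wing import *
ps=[env.read_camera('top') for _ in range(6)]
p=np.mean([a for a,_ in ps],0).astype(np.uint8);d=np.median([b for _,b in ps],0)
report(p,d,.118)
m=red(p,(312,412,165,280));v,u=np.nonzero(m);P=cast('top',np.c_[u,v],.118)[:,:2]-[.5883,-.0930]
q=P.mean(0);print('centroid angle from axis',np.degrees(np.arctan2(q[1],q[0])))
W=wmap('top',d);hsv=cv2.cvtColor(p,cv2.COLOR_RGB2HSV)
h=W[200:216,352:372];print('plate',np.median(W[198:206,350:368,2]))
# subpixel plate edges: y-edges direction
g=p.astype(int)
m=np.zeros((480,640),np.uint8);m[165:280,312:412]=(hsv[165:280,312:412,2]<135)*255
m=cv2.morphologyEx(m,cv2.MORPH_CLOSE,np.ones((15,15)))
c=max(cv2.findContours(m,cv2.RETR_EXTERNAL,cv2.CHAIN_APPROX_NONE)[0],key=cv2.contourArea)[:,0]
P=cast('top',c,.012)[:,:2];ctr=np.array([.5883,-.0936])
for name,ax,off in (('x+',8.7,.11),('x-',188.7,.11),('y+',98.7,.085),('y-',-81.3,.085)):
    n=np.array([np.cos(np.radians(ax)),np.sin(np.radians(ax))]);t=np.array([-n[1],n[0]])
    r=P-ctr;s=(abs(r@n-off)<.008)&(abs(r@t)<.065)
    vx,vy,_,_=cv2.fitLine(P[s].astype(np.float32),cv2.DIST_HUBER,0,1e-4,1e-4).ravel();print(name,s.sum(),np.degrees(np.arctan2(vy,vx)))
p0=np.load('scenep.npy');s,_=env.read_camera('scene')
cv2.imwrite('pics/sc9.png',np.hstack([cv2.resize(x[255:340,280:352,::-1],(400,472),interpolation=cv2.INTER_CUBIC) for x in(p0,s)]))
E
```

```text
red n 35 line angle world -79.25358 ends [[0.5901, -0.1053], [0.5946, -0.1292]] z med 0.11778469378185523 p75 0.11829567183907996
centroid angle from axis -80.52853024244946
plate 0.06470612243018214
x+ 52 -80.78025
x- 52 -81.05806
y+ 52 9.009492
y- 52 8.959605
```

View pics/sc9.png

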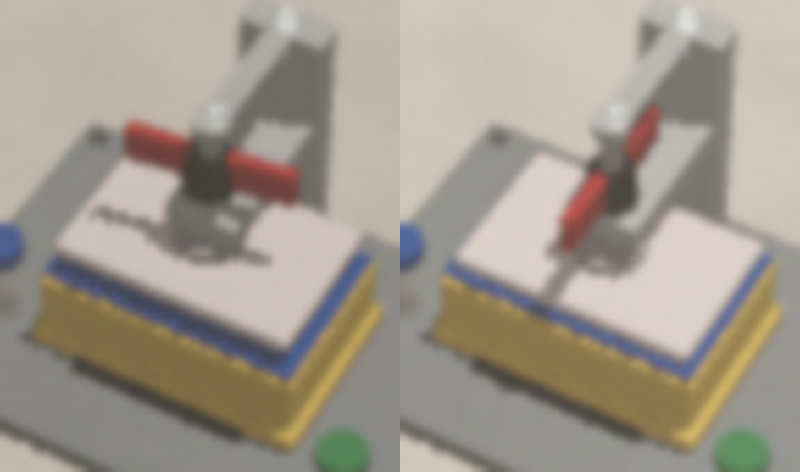

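```bash
python3 - <<'E'
from cell import env
print(env.get_obs()['time_s'],env.sign_off())
E
```

```text
the job is handed in; nothing more can be done
23.15 None
```

The wing nut is at its stop as far as my checks can tell, and the white pressure plate sits on the blue mat. I handed the job in at 23 s.

**What I did:** I kept the gripper closed as a single fingertip and pushed the wings clockwise in three strokes. They turned the nut about 180°, 180° and 95°, with roughly 2–3 N of push. On the last stroke I used small steps and stopped when the reading held at about 6 N with no further movement. I then backed off, lifted clear and moved the arm aside.

**Last checks:**
- **Height:** the wing tops measured about 118 mm above the bench, which is the height at the stop.
- **Angle:** the blade measured −79° to −80.5° in world axes. I expected −81.3° at the stop, assuming the wings lie along the press's x axis at joint 0. The 1–2° difference is about the measuring error; I did not push again to test it.
- **Surroundings:** in the before-and-after pictures the plate has come down onto the mat. By eye, the well block and both vials stand where they were; I didn't measure them or recheck the objects on the bench.

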